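# Rock the locating block out of the sprung bench clamp

## Task

Fold the red keeper flap on the bench clamp right down towards the robot, then take the dark wooden locating block by its neck and, while it is still down between the wooden jaws, rock it clearly to the robot's left and then to its right (more turns are fine) to work it loose. Finish holding the block upright over the jaws, still in the gripper and just clear of them (a finger's breadth or two, about 1 to 4 cm), with the flap left down. Leave everything else on the bench where it is.

Things in the scene. Friction and masses are not known exactly. Their poses are not given: they have to be found in the camera images.
- clamp: Dark green bench clamp with pale wooden jaws, fixed (does not move), base 140 x 150 mm. Origin: midway between the jaws, at bench height. x points away from the robot, from the flap to the fixed rear jaw; y along the jaws, to the robot's left; z up; yaw within 0.35 rad of the robot's. Jaws 110 mm long in y, gap 24 mm (x -12 to +12). Castings behind them up to 62 mm high.
- clamp_mouth (a point): Point midway between the jaws at the height of their tops, 65 mm over the bench; axes as the clamp's. The floor on which the block stands is 25 mm below it. Steel end stops, 7 mm lower than the jaws, stand between the jaws at y = +-32 mm and leave the block 4 to 10 mm of play each side.
- jaw (a joint): Slide of the front jaw (m), 0 at the start, more as it opens. A spring pushes it on the block with about 20 N. The jaws hold the block by friction: a straight pull takes 18 to 26 N; tilted sideways about the clamp's x axis (gripper tilting with it) it turns at about 0.6 N m, and rocked so by 0.1 to 0.2 rad it comes up some mm a swing at a pull of only about 8 N. Freed, the jaw closes by 2 mm.
- flap (a joint): Angle of the red keeper flap in rad: 0 upright (closed), 1.5 lying down towards the robot (stop). It starts at 0 to 0.05. The hinge has friction (0.2 N m): the flap stays where it is left.
- flap_hinge (a point): Hinge axis of the flap, mid width, at clamp x = -60 mm, 12 mm over the bench, along the clamp's y. Its z axis points up the flap. Red panel 8 mm thick, 90 wide, reaching 78 mm from the hinge; from its back a steel lip 20 mm wide sticks out 48 mm, over the block's front shoulder, 69 to 76 mm from the hinge; above, a middle tab 34 wide, 8 thick, ends 120 mm from the hinge.
- flap_tab (a point): Point on the rear face (the block's side) of the flap's tab, mid width, 108 mm from the hinge, 12 mm under the tab's end. Upright, about 49 mm are free behind it as far as the block's neck, so closed fingers can go in from above and draw the tab towards the robot and down, keeping beyond the lip.
- block: Dark wood locating block, about 110 to 220 g. Origin: centre of its underside; axes as the clamp's. Body 24 (x) x 50 (y) x 40 mm high; on it a neck 18 (x, -6 to +12 mm) x 30 mm (y), 40 to 95 mm over the underside, brass band near the top. Starts between the jaws, underside 25 mm below their tops, up to 3 mm off centre in y. Grip it across y by the neck's sides, clear of the shoulders.
- block_top (a point): Middle of the neck's top face, 95 mm over the block's underside, 3 mm behind its middle in x.
- spare: Bystander: spare block of the same shape in paler wood, standing on the bench. Origin: centre of its underside.
- hammer: Bystander: brass-headed hammer lying flat, head 110 mm across at the origin, handle 200 mm to its -x.
- screwdriver: Bystander: screwdriver with a red handle lying along its x, about 200 mm.
- wax: Bystander: jar of wax, 64 mm across, 55 mm high; origin under its centre.
- blank: Bystander: wood blank 260 x 45 x 40 mm lying along its x; origin under its centre.
- tub: Bystander: blue open tub, 84 mm across, 100 mm high; origin under its centre.
- tray: Bystander: flat metal tray 110 x 160 x 30 mm; origin under its centre.

How it is judged:
On the way, in this order (a step that is already met when the one before it is completed fails the run):
1. the keeper flap is folded down (past 1.2 rad) with the block still seated (value of joint flap above 1.2 rad and z of block in the frame of clamp_mouth below -0.01 m), for 0.2 s.
2. the block is tilted to the left by more than 0.07 rad while its underside is still at least 10 mm below the jaw tops (angle between block's own z axis and vertical above 0.07 rad and y of block_top in the frame of clamp_mouth above 0 m and z of block in the frame of clamp_mouth below -0.01 m), for 0.05 s.
3. then to the right by more than 0.07 rad, likewise still between the jaws (angle between block's own z axis and vertical above 0.07 rad and y of block_top in the frame of clamp_mouth below 0 m and z of block in the frame of clamp_mouth below -0.01 m), for 0.05 s.
At the end, for the whole second after the job is handed in: The gripper holds the block still (under 30 mm/s) and upright (within 0.2 rad), its underside 7 to 55 mm above the jaw tops and within 30 mm of the middle of the mouth, touching no part of the clamp (under 0.2 N); the flap is down past 1.2 rad (value of joint flap above 1.2 rad and z of block in the frame of clamp_mouth between 0.007 and 0.055 m and horizontal distance between block and clamp_mouth below 0.03 m and angle between block's own z axis and vertical below 0.2 rad and contact force between the fingers and block above 2 N and contact force between block and clamp below 0.2 N and linear speed of block below 0.03 m/s); the arm keeps its last pose, push and grip.
It fails at once if another thing on the bench (spare block, hammer, screwdriver, wax jar, wood blank, tub or tray) is moved more than 30 mm (distance of any of spare, hammer, screwdriver, wax, blank, tub, tray from where it was at the start of the episode above 0.03 m).
It also fails if it takes over 51 s, if anything falls off the work surface, if the arm or the gripper's body presses on something with over 40 N, if the wrist force passes 120 N, or if a joint passes its speed limit or range.

## Robot

A 7-joint arm with a two-finger parallel gripper is mounted at the origin on the work surface. World frame = base frame: x ahead of the robot, y to its left, z up, the work surface at z = 0. Lengths are in m, angles in rad, forces in N, time in s.
With the tool pointing down it reaches from about 0.425 to 0.875 m from the base axis. Payload 4.7 kg.
Tool frame: the origin (TCP) lies midway between the tips of the shut fingers; the grasp point (between the pads) lies 19 mm behind it; z points along the fingers, y is the line along which they close (so a half turn about z gives the same grasp; the last joint's range is limited). The gripper opens to 87 mm and grips with 3 to 60 N. Pads are 19 mm wide; open, the fingers measure 117 mm over their backs; the gripper's body (75 mm by 190 mm) begins 51 mm behind the grasp point.
Start: joints at [1.22, 0.321, -0.07, 1.45, 0.023, 1.371, -0.057], TCP at [0.232, -0.607, 0.223] pointing down, gripper open.
Joint ranges: [-2.86, 2.86], [-0.3, 2.09], [-1.38, 1.24], [0.06, 2.45], [-1.56, 4.7], [0.09, 2.05], [-2.69, 2.69]. Speed limits (rad/s): [2.57, 2.57, 3.14, 3.14, 3.14, 3.14, 3.14].

## Interface

Orientations are given as a rotation vector (axis times angle).
In Python, from bench import ctrl gives the robot as it stands. The module is installed in compiled form; this text tells all that it offers.
- The arm moves only by the shell command python3 -m handwheel 'ROWS' [FORCE]. ROWS is JSON, a list of rows, each a list of 7 numbers: the finger opening in m, from 0 to 0.087, then the shift along the tool's x, y, z in m, then the turn, a rotation vector about the tool's x, y, z in degrees. A call has 1 to 12 rows; each row shifts and turns the commanded pose from where the row before left it, along the tool's axes as they then stand; what a row does not reach is not made up. A row lasts 1/8 s, in which the tool goes at most 62.5 mm and 10.7 degrees, less where a joint would pass 70% of its speed; a pose out of reach is approached as far as the arm can. A call is refused whole if a number of a shift passes 0.0625 or a number of a turn 10.7, either way. A call with a gripper value outside its range is refused whole. The fingers move at their own pace and stop on an object; FORCE is the grip in N (left out, the last holds). Time passes only in rows, so rows that do not move let the fingers close. It gives the time, the measured TCP pose, the force, the opening and the grip force at its end, in the units of the state.
- ctrl.get_state(): the state, without advancing time (a new reading comes with each control period).
- ctrl.get_image(name): name is "side" or "top"; returns (picture, depth): 420x560x3 uint8, blue, green, red; 420x560 float32, m along the optical axis (not along the pixel's ray), 0 where there is no reading.
- ctrl.camera_info(name): a dict with "intrinsics" (3x3 intrinsics, pixels), "R" (3x3) and "t" (3): a world point X has camera coordinates R X + t. Camera axes: x right, y down, z forward; pixel columns grow to the right and rows downward; lengths in m; the calibration is good to about 2 mm. A picture is of the moment at which its call begins. camera_info takes no time and is no camera call.
- ctrl.close_job(): hands the job in; it is judged then, once.
The state is a dict: "time": time; "joint_positions": joint angles; "qd": joint speeds; "joint_torque": joint torques, N m; "position": TCP position; "tool_rot": TCP orientation; "ft_force": force on the tool from outside, world axes, zero at the start; "torque": the same for the moment, N m; "grip_width": opening from 0.0 (shut) to 1.0 (fully open); "grip_force": force on a finger pad.
Only numpy, scipy, OpenCV 4.12 (cv2) and the standard library are available. Lean on these libraries where they do the work, as an engineer would, in place of code of your own. Each camera call takes 0.05 s, during which the arm holds its last target. There are 200 camera calls.

## Working session

There is one attempt and no reset: what is moved stays moved. The work goes in short steps, Python scripts to look and compute and a shell command to move; the robot and the scene stay as the last step left them, time stands still between calls to the robot, and variables do not carry over. Pictures are saved under pics/ and viewed, at most 10 in all, crops included, and the job is handed in when it is done.

```bash
mkdir -p pics; python3 - <<'E'
from bench import ctrl
import cv2,numpy as np
s=ctrl.get_state();print(s['time'],s['position'],s['tool_rot'],s['grip_width'])
for n in('side','top'):
    p,d=ctrl.get_image(n);cv2.imwrite(f'pics/{n}0.png',p);np.savez(f'{n}0.npz',p=p,d=d)
    c=ctrl.camera_info(n);print(n,np.round(c['intrinsics'],1).tolist(),np.round(c['R'],4).tolist(),np.round(c['t'],4).tolist())
E
```

```text
0.0 [ 0.23161931 -0.6067127   0.22146942] [-3.08763975e+00 -5.69529731e-01  7.28605794e-04] 0.9987044370504956
side [[474.9, 0.0, 280.7], [0.0, 474.9, 209.6], [0.0, 0.0, 1.0]] [[-0.9951, -0.0989, 0.0021], [-0.0624, 0.6112, -0.789], [0.0767, -0.7852, -0.6144]] [0.5414, 0.124, 1.1515]
top [[414.8, 0.0, 280.8], [0.0, 414.8, 220.0], [0.0, 0.0, 1.0]] [[-0.0779, -0.997, -0.003], [-0.9711, 0.0766, -0.226], [0.2255, -0.0147, -0.9741]] [0.0512, 0.5781, 1.2018]
```

View pics/side0.png

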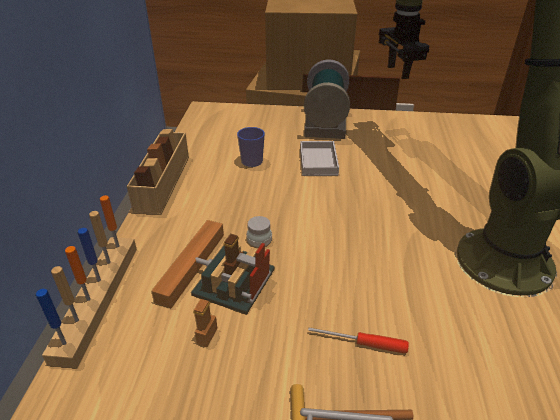

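View pics/top0.png

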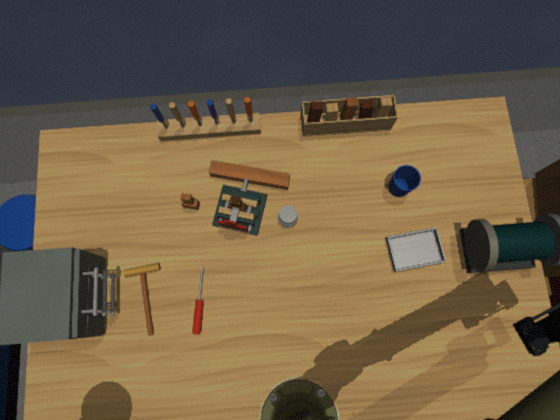

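Side view: clamp at about (235,275), red flap at (262,262), neck at (232,245), and the wax jar close behind at (260,230). In the top view the clamp is at (240,210), the flap at (236,226) and the wax at (288,216).

```bash
cat > h.py <<'E'
from bench import ctrl
import cv2,numpy as np
def cloud(n,d):
    c=ctrl.camera_info(n);K=np.array(c['intrinsics']);R=np.array(c['R']);t=np.array(c['t'])
    v,u=np.mgrid[:420,:560];ray=np.linalg.inv(K)@np.stack([u.ravel(),v.ravel(),np.ones(u.size)])
    return ((ray*d.ravel()-t[:,None]).T@R).reshape(420,560,3)
def proj(n,X):
    c=ctrl.camera_info(n);q=np.array(c['intrinsics'])@(np.array(c['R'])@np.array(X).T+np.array(c['t'])[:,None]);return (q[:2]/q[2]).T
def ray(n,uv,z):
    c=ctrl.camera_info(n);R=np.array(c['R']);o=-R.T@np.array(c['t']);d=R.T@np.linalg.inv(c['intrinsics'])@np.array([*uv,1]);return o+d*(z-o[2])/d[2]
E
python3 - <<'E'
from h import *
out=[]
for n,(a,b,w,h) in dict(side=(185,205,110,110),top=(200,165,110,82)).items():
    f=np.load(n+'0.npz');p,d=f['p'],f['d'];X=cloud(n,d)
    hsv=cv2.cvtColor(p,cv2.COLOR_BGR2HSV).astype(int)
    roi=np.zeros((420,560),bool);roi[b:b+h,a:a+w]=1
    red=roi&((hsv[...,0]<6)|(hsv[...,0]>174))&(hsv[...,1]>150)&(hsv[...,2]>70)
    grn=roi&(hsv[...,0]>50)&(hsv[...,0]<105)&(hsv[...,1]>50)
    for nm,m in(('red',red),('green',grn)):
        P=X[m&(d>0)];r=cv2.minAreaRect(P[:,:2].astype(np.float32)*1000)
        print(n,nm,m.sum(),'z',np.round(np.percentile(P[:,2],[2,50,98]),3),'xy',np.round(P[:,:2].min(0),3),np.round(P[:,:2].max(0),3),'rect',np.round(r[0],1),np.round(r[1],1),round(r[2],1))
    hi=roi&(d>0)&(X[...,2]>.115)&~red;P=X[hi];print(n,'high',len(P),np.round(np.median(P,0),3),P.min(0).round(3),P.max(0).round(3))
    out.append(cv2.resize(p[b:b+h,a:a+w],(w*5,h*5),interpolation=cv2.INTER_CUBIC)) 
    cv2.imwrite(f'pics/{n}c.png',out[-1])
w=min(o.shape[1] for o in out)
cv2.imwrite('pics/crops.png',cv2.resize(np.vstack([o[:,:w] for o in out]),(344,600)))
E
```

```text
side red 86 z [0.07  0.091 0.134] xy [0.56  0.115] [0.589 0.199] rect [573.4 157.4] [87.6  9. ] 70.2
side green 21 z [0.038 0.062 0.064] xy [0.608 0.076] [0.684 0.201] rect [640.3 135.8] [123.9  74.4] 82.5
side high 241 [0.633 0.148 0.13 ] [0.565 0.122 0.115] [0.652 0.173 0.139]
top red 78 z [0.009 0.091 0.135] xy [0.559 0.112] [0.608 0.205] rect [582.4 158.5] [103.6  27. ] 71.5
top green 584 z [0.008 0.04  0.066] xy [0.556 0.046] [0.722 0.218] rect [639.6 133.8] [144.  132.8] 72.8
top high 100 [0.632 0.139 0.134] [0.564 0.121 0.115] [0.649 0.167 0.141]
```

View pics/topc.png

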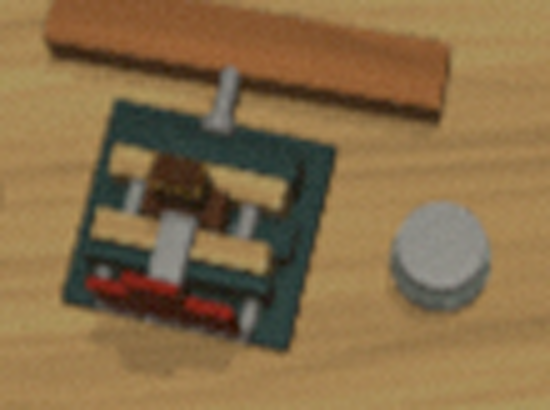

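View pics/sidec.png

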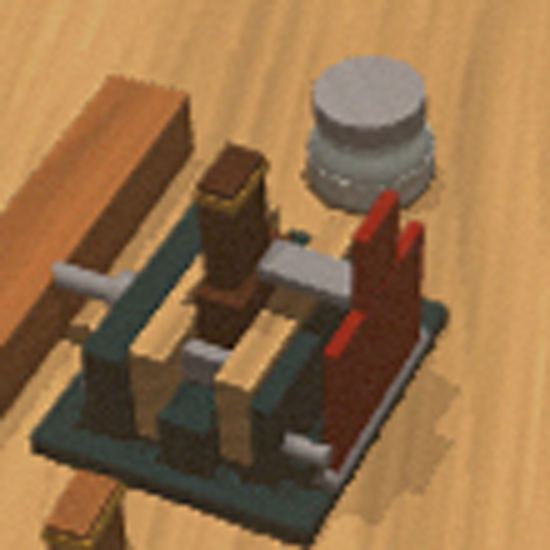

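The crops show the flap upright, its lip over the block's front shoulder, the neck behind it, and the wax jar about 9 cm to the right. Base corners in the top crop are about (118,98), (335,148), (287,350) and (63,300).

```bash
python3 - <<'E'
from h import *
for z in(.008,.012):
    C=np.array([ray('top',(u/5-.4+200,v/5-.4+165),z)[:2] for u,v in[(118,98),(335,148),(287,350),(63,300)]])
    e=np.roll(C,-1,0)-C;print(z,C.round(3).tolist(),C.mean(0).round(4),np.hypot(*e.T).round(3),np.degrees(np.arctan2(e[:,1],e[:,0])).round(1))
# block top face & tab top corners by rays
T=[ray('side',(u/5-.4+185,v/5-.4+205),.135)[:2] for u,v in[(232,143),(270,155),(243,193),(197,180)]];print('btop side',np.round(T,3).tolist(),np.mean(T,0).round(4))
T=[ray('top',(u/5-.4+200,v/5-.4+165),.135)[:2] for u,v in[(155,155),(205,165),(203,185),(152,175)]];print('btop top',np.round(T,3).tolist(),np.mean(T,0).round(4))
T=[ray('side',(u/5-.4+185,v/5-.4+205),.132)[:2] for u,v in[(355,243),(396,195),]];print('tab top side',np.round(T,3).tolist())
for n,(a,b,w,h) in dict(side=(185,205,110,110),top=(200,165,110,82)).items():
    f=np.load(n+'0.npz');X=cloud(n,f['d'])[b:b+h,a:a+w].reshape(-1,3);hsv=cv2.cvtColor(f['p'],cv2.COLOR_BGR2HSV)[b:b+h,a:a+w].reshape(-1,3)
    J=X[(abs(X[:,2]-.065)<.004)&(hsv[:,0]<30)&(hsv[:,1]>60)&(hsv[:,2]>110)]
    r=cv2.minAreaRect((J[:,:2]*1000).astype(np.float32));print(n,'jaws',len(J),r)
    for lo,hi,l in((.131,.15,'t'),(.125,.150,'tt')):
        for nm,q in(('blk',X[:,0]>.6),('tab',X[:,0]<.6)):
            Q=X[(X[:,2]>lo)&(X[:,2]<hi)&q];print(n,nm,l,len(Q),Q.mean(0).round(4) if len(Q) else '')
E
```

```text
0.008 [[0.728, 0.183], [0.683, 0.044], [0.552, 0.084], [0.596, 0.224]] [0.64   0.1338] [0.146 0.137 0.147 0.139] [-108.   163.1   72.7  -17.4]
0.012 [[0.727, 0.183], [0.682, 0.044], [0.552, 0.084], [0.595, 0.224]] [0.6389 0.1335] [0.146 0.136 0.147 0.138] [-108.   163.1   72.7  -17.4]
btop side [[0.64, 0.12], [0.622, 0.126], [0.63, 0.151], [0.65, 0.145]] [0.6356 0.1355]
btop top [[0.649, 0.148], [0.641, 0.119], [0.629, 0.12], [0.637, 0.15]] [0.6389 0.1341]
tab top side [[0.579, 0.174], [0.566, 0.143]]
side jaws 332 ((644.82177734375, 133.44143676757812), (112.34022521972656, 82.2762222290039), 72.9757080078125)
side blk t 103 [0.6375 0.1393 0.135 ]
side tab t 28 [0.5729 0.1574 0.1326]
side blk tt 137 [0.6372 0.1409 0.1334]
side tab tt 61 [0.5729 0.1584 0.1305]
top jaws 261 ((634.81689453125, 136.1463165283203), (110.1656265258789, 61.6335334777832), 73.01395416259766)
top blk t 69 [0.6354 0.1363 0.1354]
top tab t 23 [0.5723 0.1576 0.1333]
top blk tt 78 [0.6353 0.1367 0.1346]
top tab tt 35 [0.5711 0.1555 0.1317]
```

```bash
cat >> h.py <<'E'
from scipy.spatial.transform import Rotation as Ro
O=np.array([.634,.1375,0]);YAW=-.302
def cl(p):
    return Ro.from_euler('z',-YAW).apply(np.array(p)-O)
def st():
    s=ctrl.get_state();R=Ro.from_rotvec(s['tool_rot']).as_matrix()
    C=Ro.from_euler('z',-YAW).as_matrix()@R
    print('t',round(s['time'],2),'tcp world',np.round(s['position'],4),'clamp mm',(cl(s['position'])*1000).round(1),'F',np.round(s['ft_force'],1),'T',np.round(s['torque'],2),'w',round(s['grip_width']*87,1),'gf',np.round(s['grip_force'],1))
    print(' q',np.round(s['joint_positions'],2),'tool axes in clamp (cols):',C.round(3).tolist())
    return s,R
E
python3 - <<'E'
from h import *
s,R=st()
X=cloud('top',np.load('top0.npz')['d']);m=(X[...,2]>.1)&(np.load('top0.npz')['d']>0)
n,l,stt,c=cv2.connectedComponentsWithStats(m.astype(np.uint8))
for i in range(1,n):
    if stt[i,4]>25:
        P=X[l==i];print(c[i].round(),stt[i,4],P.min(0).round(2),P.max(0).round(2))
d=np.array([.6,.147,.26])-s['position']
print('shift to above in tool axes',(R.T@d).round(3))
print(R.round(3).tolist())
E
```

```text
t 0.1 tcp world [ 0.2316 -0.6068  0.2216] clamp mm [-162.8 -830.3  221.6] F [-0.3  0.1 -0.5] T [-0.01  0.   -0.04] w 87.1 gf 0.0
 q [ 1.22  0.32 -0.07  1.45  0.02  1.37 -0.06] tool axes in clamp (cols): [[0.786, 0.618, -0.001], [0.618, -0.786, 0.001], [-0.0, -0.002, -1.0]]
[248. 106.] 110 [0.92 0.07 0.1 ] [0.94 0.09 0.18]
[229. 107.] 113 [0.92 0.13 0.1 ] [0.94 0.15 0.18]
[351. 104.] 157 [ 0.91 -0.26  0.1 ] [ 0.94 -0.22  0.13]
[385. 103.] 120 [ 0.91 -0.37  0.1 ] [ 0.94 -0.33  0.12]
[193. 110.] 114 [0.92 0.24 0.1 ] [0.94 0.26 0.18]
[211. 109.] 111 [0.91 0.18 0.1 ] [0.94 0.2  0.18]
[366. 106.] 137 [ 0.9  -0.31  0.1 ] [ 0.93 -0.27  0.12]
[175. 111.] 120 [0.92 0.29 0.1 ] [0.94 0.31 0.19]
[316. 107.] 135 [ 0.91 -0.15  0.1 ] [ 0.94 -0.11  0.12]
[331. 108.] 117 [ 0.9 -0.2  0.1] [ 0.94 -0.16  0.12]
[156. 113.] 126 [0.92 0.35 0.1 ] [0.94 0.37 0.19]
[235. 201.] 101 [0.62 0.12 0.1 ] [0.65 0.15 0.14]
[516. 242.] 3804 [ 0.37 -0.77  0.1 ] [ 0.52 -0.54  0.2 ]
[230. 223.] 51 [0.56 0.14 0.1 ] [0.58 0.17 0.14]
[ 48. 295.] 8835 [0.28 0.52 0.1 ] [0.52 0.76 0.21]
[539. 331.] 1504 [ 0.16 -0.65  0.22] [ 0.27 -0.5   0.4 ]
[538. 403.] 1599 [ 0.13 -0.4   0.62] [ 0.18 -0.27  0.69]
[300. 413.] 549 [ 0.02 -0.06  0.1 ] [0.08 0.06 0.3 ]
shift to above in tool axes [ 0.613 -0.573 -0.038]
[[0.934, 0.357, -0.001], [0.357, -0.934, 0.002], [-0.0, -0.002, -1.0]]
```

```bash
python3 -m handwheel '[[0,0,0,-0.05,0,0,0],[0,0,0,-0.03,0,0,0],[0,0.042,-0.039,0,0,0,0],[0,0.042,-0.039,0,0,0,0],[0,0.042,-0.039,0,0,0,0],[0,0.042,-0.039,0,0,0,0],[0,0.042,-0.039,0,0,0,0],[0,0.042,-0.039,0,0,0,0],[0,0.042,-0.039,0,0,0,0],[0,0.042,-0.039,0,0,0,0],[0,0.042,-0.039,0,0,0,0],[0,0.042,-0.039,0,0,0,0]]' 20
python3 - <<'E'
from h import *
s,R=st();print((R.T@(np.array([.6,.147,.26])-s['position'])).round(3))
E
```

```text
time: 1.6
position: [0.4854, -0.0914, 0.3023]
tool_rot: [3.089, 0.569, -0.0]
ft_force: [0.9, -0.7, 0.0]
grip_width: 0.004
grip_force: 0.0
t 1.6 tcp world [ 0.4854 -0.0914  0.3023] clamp mm [ -73.8 -262.7  302.3] F [ 0.9 -0.7  0. ] T [-0.01 -0.04 -0.01] w 0.4 gf 0.0
 q [ 0.71 -0.02 -0.57  1.68 -0.01  1.48 -1.06] tool axes in clamp (cols): [[0.786, 0.618, 0.0], [0.618, -0.786, -0.001], [-0.0, 0.0, -1.0]]
[ 0.192 -0.182  0.042]
```

```bash
python3 -m handwheel '[[0,0.04,-0.038,0,0,0,10],[0,0.04,-0.038,0,0,0,10],[0,0.03,-0.03,0,0,0,10],[0,0.02,-0.02,0,0,0,8.2],[0,0,0,0,0,0,0]]'
python3 - <<'E'
from h import *
s,R=st();
for x,z in((-38,150),):
  p=O+Ro.from_euler('z',YAW).apply([x/1e3,0,z/1e3]);print((R.T@(p-s['position'])).round(4))
E
```

```text
time: 2.22
position: [0.587, 0.044, 0.3013]
tool_rot: [-3.113, 0.418, 0.004]
ft_force: [-0.8, -0.5, -0.6]
grip_width: 0.003
grip_force: 0.0
t 2.23 tcp world [0.587  0.044  0.3013] clamp mm [ -17.  -103.2  301.3] F [-0.8 -0.5 -0.6] T [ 0.02 -0.02  0.03] w 0.3 gf 0.0
 q [ 0.47  0.23 -0.7   1.46  0.14  1.51 -2.07] tool axes in clamp (cols): [[0.999, 0.035, -0.003], [0.035, -0.999, 0.001], [-0.003, -0.001, -1.0]]
[-0.017  -0.1038  0.1514]
```

```bash
python3 -m handwheel '[[0,-0.009,-0.05,0,0,0,2],[0,-0.01,-0.05,0.03,0,0,0],[0,0,-0.003,0.05,0,0,0],[0,0,0,0.04,0,0,0],[0,0,0,0.02,0,0,0],[0,0,0,0,0,0,0]]'
python3 - <<'E'
from h import *
s,R=st()
p,d=ctrl.get_image('side');q=p[160:300,180:340];cv2.imwrite('pics/s2.png',cv2.resize(q,None,fx=4,fy=4,interpolation=cv2.INTER_CUBIC))
E
```

```text
time: 2.98
position: [0.5971, 0.1447, 0.1615]
tool_rot: [3.103, -0.479, -0.004]
ft_force: [0.5, 0.3, 1.2]
grip_width: 0.007
grip_force: 0.0
t 2.98 tcp world [0.5971 0.1447 0.1615] clamp mm [-37.4  -4.1 161.5] F [0.5 0.3 1.2] T [ 0.04  0.03 -0.05] w 0.6 gf 0.0
 q [ 0.3   0.37 -0.72  1.6   0.25  1.27 -2.34] tool axes in clamp (cols): [[1.0, -0.004, -0.002], [-0.004, -1.0, -0.002], [-0.002, 0.002, -1.0]]
```

View pics/s2.png

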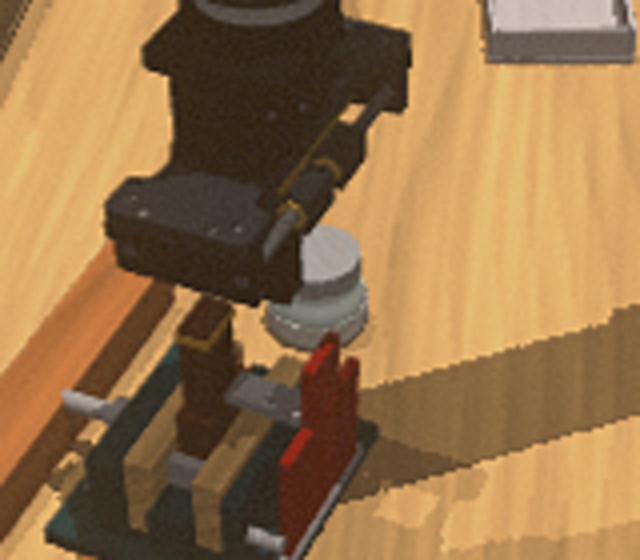

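The gripper's body hangs over the clamp. The flap is still upright at (325,420) in the crop and the wax is untouched. Joint 7 is near its limit at -2.34, so I'll use the half-turn equivalent.

```bash
python3 -m handwheel '[[0,0,0,-0.02,0,0,-10],[0,0,0,0,0,0,-10],[0,0,0,0,0,0,-10],[0,0,0,0,0,0,-10],[0,0,0,0,0,0,-10],[0,0,0,0,0,0,-10],[0,0,0,0,0,0,-10],[0,0,0,0,0,0,-10],[0,0,0,0,0,0,-10],[0,0,0,0,0,0,-10],[0,0,0,0,0,0,-10],[0,0,0,0,0,0,-10]]' >/dev/null
python3 -m handwheel '[[0,0,0,0,0,0,-10],[0,0,0,0,0,0,-10],[0,0,0,0,0,0,-10],[0,0,0,0,0,0,-10],[0,0,0,0,0,0,-10],[0,0,0,0,0,0,-10],[0,0,0,0,0,0,0]]' >/dev/null
python3 - <<'E'
from h import *
s,R=st()
E
```

```text
t 5.4 tcp world [0.599  0.1457 0.1841] clamp mm [-35.9  -2.6 184.1] F [-0.   0.2 -0.4] T [ 0.04 -0.17  0.01] w 1.0 gf 0.0
 q [ 0.65  0.61 -1.3   1.56  0.59  1.42  0.56] tool axes in clamp (cols): [[-1.0, 0.007, 0.002], [0.007, 1.0, 0.001], [-0.002, 0.001, -1.0]]
```

```bash
python3 -m handwheel '[[0,0,0.002,0.032,0,0,0],[0,0,0,0.032,0,0,0],[0,0,0,0,0,0,0]]'; python3 -m handwheel '[[0,0.012,0,0,0,0,0],[0,0.016,0,0.001,0,0,0],[0,0.017,0,0.003,0,0,0],[0,0.015,0,0.006,0,0,0],[0,0.015,0,0.007,0,0,0],[0,0.013,0,0.010,0,0,0],[0,0,0,0,0,0,0]]'
python3 - <<'E'
from h import *
s,R=st()
E
```

```text
time: 5.78
position: [0.5977, 0.1467, 0.1173]
tool_rot: [-0.483, -3.102, 0.004]
ft_force: [-0.3, 0.7, 0.5]
grip_width: 0.004
grip_force: 0.0
time: 6.65
position: [0.5123, 0.1747, 0.0904]
tool_rot: [-0.475, -3.103, 0.003]
ft_force: [-1.0, 0.2, -0.4]
grip_width: 0.007
grip_force: 0.0
t 6.65 tcp world [0.5123 0.1747 0.0904] clamp mm [-127.2   -0.7   90.4] F [-1.   0.2 -0.4] T [ 0.11 -0.2  -0.04] w 0.6 gf 0.0
 q [ 0.68  0.55 -1.31  1.84  0.57  1.21  0.45] tool axes in clamp (cols): [[-1.0, 0.002, -0.002], [0.002, 1.0, -0.002], [0.002, -0.002, -1.0]]
```

```bash
cat >> h.py <<'E'
def flap():
    p,d=ctrl.get_image('side');X=cloud('side',d);c=cl(X);h=cv2.cvtColor(p,cv2.COLOR_BGR2HSV)
    m=((h[...,0]<6)|(h[...,0]>174))&(h[...,1]>140)&(h[...,2]>50)&(d>0)&(c[...,0]>-.2)&(c[...,0]<0)&(abs(c[...,1])<.06)
    P=c[m]*1000;th=np.arctan2(-(P[:,0]+60),P[:,2]-12);r=np.hypot(P[:,0]+60,P[:,2]-12)
    print('flap pts',len(P),'r max',np.percentile(r,97).round(1),'theta far pts',np.median(th[r>50]).round(2));return p
E
python3 -c "
from h import *
flap()"
```

```text
Traceback (most recent call last):
  File "h.py", line 22, in flap
    p,d=ctrl.get_image('side');X=cloud('side',d);c=cl(X);h=cv2.cvtColor(p,cv2.COLOR_BGR2HSV)
                                                   ~~^^^
  File "h.py", line 14, in cl
    return Ro.from_euler('z',-YAW).apply(np.array(p)-O)
           ~~~~~~~~~~~~~~~~~~~~~~~~~~~~~^^^^^^^^^^^^^^^
  File "scipy/spatial/transform/_rotation.pyx", line 2580, in scipy.spatial.transform._rotation.Rotation.apply
ValueError: Expected input of shape (3,) or (P, 3), got (420, 560, 3).
```

```bash
sed -i 's/c=cl(X);h/c=cl(X.reshape(-1,3)).reshape(X.shape);h/' h.py
python3 -c "
from h import *
flap()"
```

```text
flap pts 152 r max 118.5 theta far pts 0.77
```

```bash
python3 -m handwheel '[[0,0.010,0,0.010,0,0,0],[0,0.008,0,0.013,0,0,0],[0,0.006,0,0.013,0,0,0],[0,0.005,0,0.014,0,0,0],[0,0.002,0,0.011,0,0,0],[0,0,0,0.004,0,0,0],[0,0,0,0,0,0,0]]'; 
python3 -c "
from h import *
st();flap()"
```

```text
time: 7.62
position: [0.4848, 0.1835, 0.0261]
tool_rot: [-0.478, -3.104, 0.001]
ft_force: [-0.1, -0.2, 0.1]
grip_width: 0.003
grip_force: 0.0
t 7.62 tcp world [0.4848 0.1835 0.0261] clamp mm [-156.1   -0.5   26.1] F [-0.1 -0.2  0.1] T [ 0.09 -0.14  0.02] w 0.3 gf 0.0
 q [ 0.63  0.58 -1.25  1.95  0.63  1.08  0.37] tool axes in clamp (cols): [[-1.0, 0.004, -0.001], [0.004, 1.0, -0.001], [0.001, -0.001, -1.0]]
flap pts 134 r max 113.5 theta far pts 1.42
```

```bash
python3 -m handwheel '[[0,0,0,-0.04,0,0,0],[0,0,0,-0.04,0,0,0],[0,0,0,-0.05,0,0,0],[0.07,0,0,-0.05,0,0,0],[0.07,-0.03,0,0,0,0,0],[0.07,0,0,0,0,0,0]]'; 
python3 - <<'E'
from h import *
st();flap()
for n in('top','side'):
    p,d=ctrl.get_image(n);X=cloud(n,d).reshape(-1,3);c=cl(X)*1000;h=cv2.cvtColor(p,cv2.COLOR_BGR2HSV).reshape(-1,3)
    b=(d.ravel()>0)&(abs(c[:,0])<25)&(abs(c[:,1])<30)&(abs(c[:,2]-135)<4);B=c[b]
    print(n,'blk top',b.sum(),B.mean(0).round(1),'y',np.percentile(B[:,1],[2,98]).round(1),'x',np.percentile(B[:,0],[2,98]).round(1))
    j=(abs(c[:,2]-65)<4)&(abs(c[:,0])<40)&(abs(c[:,1])<75)&(h[:,0]<30)&(h[:,2]>110)&(h[:,1]>50);J=c[j]
    print('jaw',j.sum(),cv2.minAreaRect(J[:,:2].astype(np.float32)))
cv2.imwrite('pics/t3.png',cv2.resize(ctrl.get_image('top')[0][140:280,180:320],None,fx=4,fy=4))
E
```

```text
time: 8.43
position: [0.5158, 0.1732, 0.2074]
tool_rot: [0.483, 3.102, -0.0]
ft_force: [-0.5, -0.1, -1.1]
grip_width: 0.261
grip_force: 0.0
t 8.43 tcp world [0.5158 0.1732 0.2074] clamp mm [-123.5   -1.1  207.4] F [-0.5 -0.1 -1.1] T [ 0.1  -0.16  0.02] w 22.7 gf 0.0
 q [ 0.72  0.33 -1.29  1.71  0.33  1.35  0.63] tool axes in clamp (cols): [[-1.0, 0.007, 0.002], [0.007, 1.0, 0.0], [-0.002, 0.0, -1.0]]
flap pts 517 r max 115.9 theta far pts 1.44
top blk top 66 [ 1.60e+00 -1.00e-01  1.35e+02] y [-15.   14.6] x [-7.2 11.1]
jaw 189 ((1.5147533416748047, -1.0215950012207031), (61.33853530883789, 110.20140075683594), 0.36572784185409546)
side blk top 103 [  2.9   2.3 134.7] y [-13.7  16.8] x [-6.  12.8]
jaw 399 ((0.9510021209716797, -1.1273307800292969), (115.23185729980469, 61.15489196777344), 88.77442169189453)
```

View pics/t3.png

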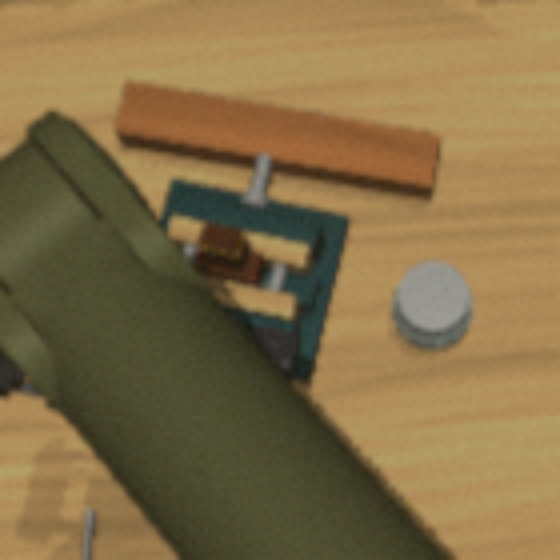

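The flap is down at about 1.44 rad. The block stands at (222,250) in the crop with its top near clamp (+2.5, +1) mm, and the wax and blank are unmoved. Next, move over the block and down onto the neck.

```bash
python3 -m handwheel '[[0.075,-0.032,0,0,0,0,0],[0.075,-0.032,0,0,0,0,0],[0.075,-0.032,0.002,0,0,0,0],[0.075,-0.0305,0,0,0,0,0],[0.075,0,0,0,0,0,0],[0.075,0,0,0.02,0,0,0],[0.075,0,0,0.02,0,0,0],[0.075,0,0,0.02,0,0,0]]'; 
python3 - <<'E'
from h import *
st();
E
```

```text
time: 9.62
position: [0.6336, 0.1385, 0.1444]
tool_rot: [-0.477, -3.104, 0.003]
ft_force: [-0.1, -0.6, -0.4]
grip_width: 0.861
grip_force: 0.0
t 9.62 tcp world [0.6336 0.1385 0.1444] clamp mm [ -0.7   0.8 144.4] F [-0.1 -0.6 -0.4] T [ 0.09 -0.13 -0.  ] w 74.9 gf 0.0
 q [ 0.52  0.61 -1.09  1.52  0.55  1.35  0.64] tool axes in clamp (cols): [[-1.0, 0.003, -0.001], [0.003, 1.0, -0.002], [0.001, -0.002, -1.0]]
```

```bash
python3 -m handwheel '[[0.075,-0.003,0,0.02,0,0,0],[0.075,0,0,0.02,0,0,0],[0.075,0,0,0.012,0,0,0],[0.075,0,0,0,0,0,0],[0,0,0,0,0,0,0],[0,0,0,0,0,0,0],[0,0,0,0,0,0,0],[0,0,0,0,0,0,0],[0,0,0,0,0,0,0],[0,0,0,0,0,0,0]]' 60; 
python3 - <<'E'
from h import *
st();
E
```

```text
time: 10.88
position: [0.6375, 0.1373, 0.0944]
tool_rot: [-0.478, -3.105, 0.002]
ft_force: [-0.8, -0.8, 1.3]
grip_width: 0.338
grip_force: 60.0
t 10.88 tcp world [0.6375 0.1373 0.0944] clamp mm [ 3.4  0.9 94.4] F [-0.8 -0.8  1.3] T [-0.09 -0.08  0.11] w 29.4 gf 60.0
 q [ 0.5   0.66 -1.06  1.57  0.59  1.27  0.62] tool axes in clamp (cols): [[-1.0, 0.004, -0.0], [0.004, 1.0, -0.001], [0.0, -0.001, -1.0]]
```

Gripped: 29.4 mm opening on a 30 mm neck. Rock left 9°.

```bash
python3 -m handwheel '[[0,0,0.0027,-0.0014,3,0,0],[0,0,0.0027,-0.0014,3,0,0],[0,0,0.0027,-0.0014,3,0,0],[0,0,0,0,0,0,0],[0,0,0,0,0,0,0]]' 60; 
python3 - <<'E'
from h import *
st();p=flap();cv2.imwrite('pics/s4.png',cv2.resize(p[160:300,180:340],None,fx=4,fy=4))
E
```

```text
time: 11.5
position: [0.6401, 0.1456, 0.0976]
tool_rot: [-0.473, -3.072, 0.241]
ft_force: [1.9, -0.0, -3.5]
grip_width: 0.339
grip_force: 60.0
t 11.5 tcp world [0.6401 0.1456 0.0976] clamp mm [ 3.4  9.5 97.6] F [ 1.9 -0.  -3.5] T [ 0.31 -0.53  0.11] w 29.5 gf 60.0
 q [ 0.33  0.69 -0.98  1.47  0.67  1.42  0.54] tool axes in clamp (cols): [[-1.0, 0.004, -0.001], [0.004, 0.988, -0.156], [0.001, -0.156, -0.988]]
flap pts 988 r max 112.7 theta far pts 1.43
```

View pics/s4.png

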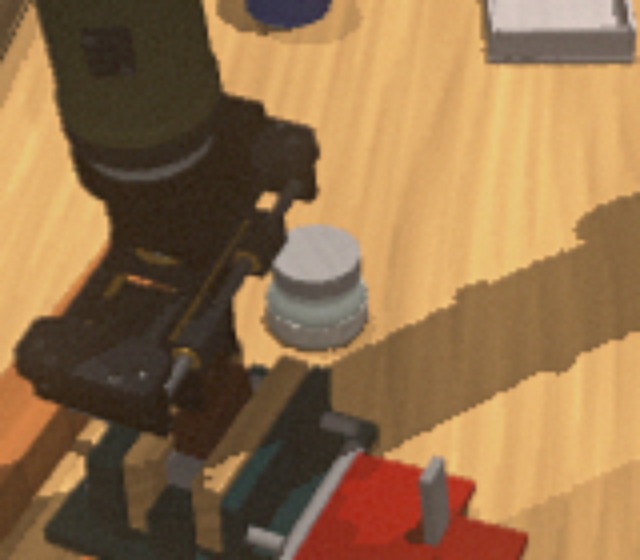

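The flap lies flat with the lip standing up at (433,500), and the block is tilted left with the gripper. Now rock right.

```bash
python3 -m handwheel '[[0,0,-0.0027,-0.0004,-3,0,0],[0,0,-0.0027,-0.0004,-3,0,0],[0,0,-0.0027,-0.0004,-3,0,0],[0,0,-0.0027,-0.0004,-3,0,0],[0,0,-0.0027,-0.0004,-3,0,0],[0,0,-0.0027,-0.0004,-3,0,0],[0,0,0,0,0,0,0],[0,0,0,0,0,0,0]]' 60; 
python3 - <<'E'
from h import *
st()
E
```

```text
time: 12.55
position: [0.6354, 0.1306, 0.1009]
tool_rot: [0.474, 3.071, 0.245]
ft_force: [4.1, 3.1, -6.5]
grip_width: 0.338
grip_force: 60.0
t 12.55 tcp world [0.6354 0.1306 0.1009] clamp mm [  3.4  -6.1 100.9] F [ 4.1  3.1 -6.5] T [ 0.77 -0.91  0.08] w 29.4 gf 60.0
 q [ 0.68  0.64 -1.15  1.64  0.49  1.14  0.72] tool axes in clamp (cols): [[-1.0, 0.004, 0.001], [0.004, 0.987, 0.158], [-0.0, 0.158, -0.987]]
```

```bash
python3 -m handwheel '[[0,0,0.0027,-0.0006,3,0,0],[0,0,0.0027,-0.0006,3,0,0],[0,0,0.0027,-0.0006,3,0,0],[0,0,0.0027,-0.0006,3,0,0],[0,0,0.0027,-0.0006,3,0,0],[0,0,0.0027,-0.0006,3,0,0],[0,0,0,0,0,0,0]]' 60; 
python3 -c "
from h import *
st()"
python3 -m handwheel '[[0,0,-0.0027,-0.0005,-3,0,0],[0,0,-0.0027,-0.0005,-3,0,0],[0,0,-0.0027,-0.0005,-3,0,0],[0,0,-0.0027,-0.0005,-3,0,0],[0,0,-0.0027,-0.0005,-3,0,0],[0,0,-0.0027,-0.0005,-3,0,0],[0,0,0,0,0,0,0]]' 60; 
python3 - <<'E'
from h import *
st();p=flap();cv2.imwrite('pics/s5.png',cv2.resize(p[190:300,190:290],None,fx=5,fy=5))
E
```

```text
time: 13.42
position: [0.6395, 0.1435, 0.1038]
tool_rot: [-0.473, -3.069, 0.251]
ft_force: [0.1, -3.7, -6.3]
grip_width: 0.34
grip_force: 60.0
t 13.43 tcp world [0.6395 0.1435 0.1038] clamp mm [  3.4   7.4 103.8] F [ 0.1 -3.7 -6.3] T [-0.74 -0.24  0.13] w 29.5 gf 60.0
 q [ 0.33  0.69 -0.98  1.46  0.66  1.44  0.55] tool axes in clamp (cols): [[-1.0, 0.004, -0.002], [0.004, 0.987, -0.163], [0.001, -0.163, -0.987]]
time: 14.3
position: [0.635, 0.1296, 0.1081]
tool_rot: [0.476, 3.072, 0.243]
ft_force: [3.5, 1.6, -9.7]
grip_width: 0.34
grip_force: 60.0
t 14.3 tcp world [0.635  0.1296 0.1081] clamp mm [  3.3  -7.2 108.1] F [ 3.5  1.6 -9.7] T [ 0.26 -0.85  0.12] w 29.6 gf 60.0
 q [ 0.68  0.63 -1.15  1.64  0.48  1.15  0.73] tool axes in clamp (cols): [[-1.0, 0.005, 0.0], [0.005, 0.988, 0.157], [0.001, 0.157, -0.988]]
flap pts 978 r max 113.7 theta far pts 1.43
```

View pics/s5.png

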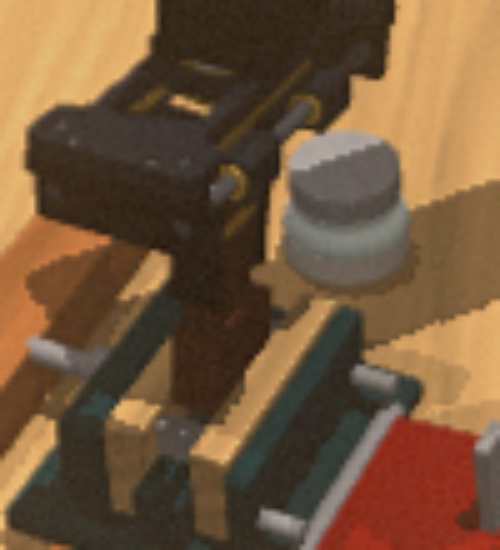

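The block is still between the jaws, tilted right with the gripper and risen about 15 mm; the flap is down. Now bring it upright and lift.

```bash
python3 -m handwheel '[[0,0,0.0027,-0.001,3,0,0],[0,0,0.0027,-0.001,3,0,0],[0,0,0.0027,-0.001,3,0,0],[0,0,0,-0.003,0,0,0],[0,0,0,-0.003,0,0,0],[0,0,0,-0.004,0,0,0],[0,0,0,-0.004,0,0,0],[0,0,0,-0.005,0,0,0],[0,0,0,-0.005,0,0,0],[0,0,0,-0.005,0,0,0],[0,0,0,0,0,0,0],[0,0,0,0,0,0,0]]' 60; 
python3 - <<'E'
from h import *
st();p=flap();cv2.imwrite('pics/s6.png',cv2.resize(p[180:310,180:310],None,fx=4,fy=4))
E
```

```text
time: 15.85
position: [0.6375, 0.1375, 0.1411]
tool_rot: [-0.478, -3.105, 0.001]
ft_force: [-0.7, -0.2, -1.0]
grip_width: 0.339
grip_force: 60.0
t 15.85 tcp world [0.6375 0.1375 0.1411] clamp mm [  3.3   1.1 141.1] F [-0.7 -0.2 -1. ] T [ 0.12 -0.18  0.01] w 29.5 gf 60.0
 q [ 0.51  0.61 -1.08  1.52  0.55  1.34  0.64] tool axes in clamp (cols): [[-1.0, 0.004, -0.0], [0.004, 1.0, -0.001], [0.0, -0.001, -1.0]]
flap pts 953 r max 113.4 theta far pts 1.43
```

View pics/s6.png

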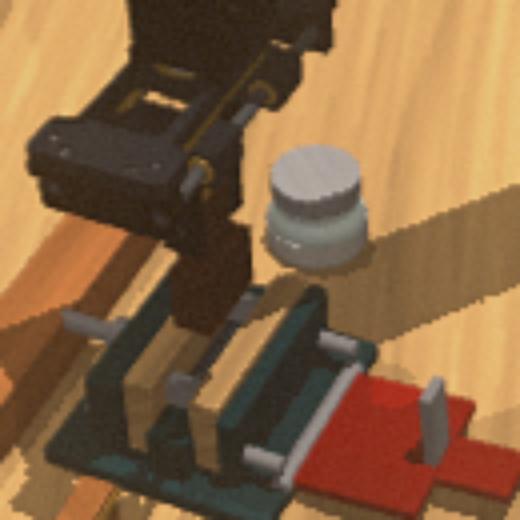

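The block hangs upright with its lower corner at (210,335) in the crop, clear of the jaws. The gap between them is visible, the flap is flat and the wax has not moved. Handing in.

```bash
python3 -c "
from h import *
print(proj('side',O+Ro.from_euler('z',YAW).apply([[-.0117,.026,.065+h] for h in(.007,.022,.04)])).round(1), 'seen',(180+210/4,180+335/4))
print(ctrl.close_job())"
```

```text
[[233.3 269.5]
 [232.9 264.5]
 [232.4 258.4]] seen (232.5, 263.75)
the job is handed in; nothing more can be done
None
```

The job is handed in, with no verdict returned: the flap is down at about 1.43 rad and the block was rocked left, right, left, right by about 0.16 rad between the jaws. It now hangs upright in the gripper about 2 cm above them, at 15.9 s on the robot's clock, and I saw nothing else on the bench move.

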